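# Sleeve and thread a slim drip pole through its counter bracket

## Robot

A 6-joint arm with a two-finger parallel gripper is mounted at the origin on the work surface. World frame = base frame: x ahead of the robot, y to its left, z up, the work surface at z = 0. Lengths are in m, angles in degrees, forces in N, time in s.
With the tool pointing down it reaches from about 0.3 to 0.75 m from the base axis. Payload 8.5 kg.
Tool frame: the origin (TCP) lies midway between the tips of the shut fingers; the grasp point (between the pads) lies 19 mm behind it (env.grip_depth is the distance from the TCP to the grasp point, in m); y points along the fingers, x is the direction in which the jaws open and shut, and the axes are right-handed (so a half turn about y gives the same grasp; the last joint's range is limited). The gripper opens to 85 mm and grips with 20 to 120 N. Pads are 22 mm wide; open, the fingers measure 114 mm over their backs; the gripper's body (76 mm by 85 mm) begins 54 mm behind the grasp point. The pads swing forward as they close: fully open they stand 13 mm farther back than shut.
Start: joints at [-88.596, 21.807, 74.336, -0, 83.858, -12.336], TCP at [0.131, -0.534, 0.2] pointing down, gripper open.
Joint ranges: [-178.18, 178.18], [-50.72, 133.34], [12.68, 142.11], [-81.47, 261.47], [9.98, 163.14], [-165.26, 165.26]. Speed limits (degrees/s): [136.94, 136.94, 180, 180, 180, 180].

## Interface

Orientations are given as a 3x3 rotation matrix whose columns are the frame's x, y, z axes.
In Python, from rig import env gives the robot as it stands.
- The arm moves only by the shell command python3 -m inch 'ROWS' [FORCE]. ROWS is JSON, a list that holds one entry, the list of rows, each a list of 7 numbers: the gripper command: -1 is shut, 1 is fully open, values between are in proportion, then the shift along the world's x, y, z in cm, then the turn, a rotation vector about the world's x, y, z in degrees. In form: [[[grip, dx, dy, dz, rx, ry, rz], ...]]. A call has 1 to 20 rows; each row is the pose to reach, as a shift and turn from the pose commanded when the call began; what a row does not reach only later rows make up. A row lasts 1/8 s, in which the tool goes at most 62.5 mm and 10.7 degrees, less where a joint would pass 70% of its speed; a pose out of reach is approached as far as the arm can. A call with a gripper value outside its range is refused whole. The fingers move at their own pace and stop on an object; FORCE is the grip in N (left out, the last holds). Time passes only in rows, so rows that repeat a pose let the fingers close. It gives the time, the measured TCP pose, the force and the opening at its end, in the units of the state.
- env.observe(): the state, without advancing time (a new reading comes with each control period).
- env.get_image(name): name is "scene" or "top"; returns a dict with "frame" (400x640x3 uint8, red, green, blue), "mtx" (3x3 intrinsics, pixels), "distortion" ([k1, k2, p1, p2, k3] as OpenCV has them; the pictures are not rectified), "rvec" (rotation vector, rad) and "tvec" (3), from world to camera coordinates, as OpenCV has them. Camera axes: x right, y down, z forward; pixel columns grow to the right and rows downward; lengths in m; the calibration is good to about 2 mm. A picture is of the moment at which its call begins. There is no depth.
- env.close_job(): hands the job in, once; it reports no verdict.
The state is a dict: "time_s": time; "q": joint angles; "qvel": joint speeds; "joint_efforts": joint torques, N m; "position": TCP position; "tool_rot": TCP orientation; "ft_force": force on the tool from outside, world axes, zero at the start; "wrist_torque": the same for the moment, N m; "grip_width": finger opening in m.
Only numpy, scipy, OpenCV 4.12 (cv2) and the standard library are available. Lean on these libraries where they do the work, as an engineer would, in place of code of your own. Each camera call takes 0.05 s, during which the arm holds its last target.

## Task

Fit the grey reducing sleeve into the upper eye of the pole bracket, thick grip collar up and spigot down, so that its flange sits flat on the eye. Then take the steel drip pole out of its stand, lower it through the sleeve and on through the lower bushing until about 20 mm of its foot shows below the lower bushing, clear of the base plate, and finish while still holding it there, upright and still, so that a colleague can tighten the clamp screws. Leave the glove box, the pump bottle and the hole punch where they are.

Things in the scene. Friction and masses are not known exactly. Their poses are not given: they have to be found in the camera images.
- bracket: Aluminium pole bracket fixed to the counter. Origin on the common vertical axis of its two bores, at counter height; z up. Steel base plate 150 (x) x 100 (y) x 10 mm, centred 20 mm to -x of the axis; column 20 x 44 mm, 123 mm high, 62 mm to -x. Nothing stands higher. Clamp screws with black knobs stick out of both eyes to +y, 50 mm from the axis, below the upper eye's top.
- socket_top (a point): Centre of the upper eye's top face, on the bore axis, 123 mm above the counter; axes as the bracket's. The eye: outer diameter 54 mm, 22 mm thick, bore 31 mm, flared to 37 mm in its top 3 mm. The sleeve's flange rests on this face.
- lower_exit (a point): Centre of the lower bushing's underside, on the same bore axis, 50 mm above the counter, 40 mm above the base plate's top; axes as the bracket's. The bushing: outer diameter 42 mm, 18 mm thick (its top 68 mm above the counter), bore 18 mm, flared to 30 mm in its top 7 mm.
- sleeve: Loose grey plastic sleeve, 60 g, standing on its spigot on the counter. Origin at the centre of the spigot's underside, z up. Spigot diameter 28 mm, z 0 to 20 mm; flange 44 mm, z 20 to 25; round grip collar 32 mm, z 25 to 49. Bore 18 mm right through, flared to 28 mm in the top 6 mm. Seated in the upper eye, its origin lies 20 mm below the eye's top face.
- pole: Straight round steel drip pole, diameter 14 mm, length 190 mm, 140 g nominal, both ends slightly chamfered. Origin at the centre of its foot (lower end), z along it towards the upper end. It stands upright in the stand's hole, its foot 10 mm above the counter, so its upper 150 mm stand free above the stand.
- stand: Dark steel block, 80 x 80 x 50 mm, fixed to the counter, with one hole 16.5 mm wide and 40 mm deep in the middle of its top, in which the pole stands. Origin at the centre of its underside.
- glove_box: Bystander: white carton of gloves with a green band, 120 x 220 x 75 mm, origin at the centre of its underside. Not to be disturbed.
- pump_bottle: Bystander: white pump bottle, diameter 68 mm, 186 mm high, origin at the centre of its underside. Not to be disturbed.
- punch: Bystander: black hole punch, about 95 x 115 x 60 mm, origin at the centre of its underside. Not to be disturbed.

How it is judged:
By the outcome, as a careful person would: the job done as asked, in the order asked, and still so for the second after the job is handed in, while the arm keeps its last pose, push and grip.
It also fails if it takes over 66 s, if anything falls off the work surface, if the arm or the gripper's body presses on something with over 40 N, if the wrist force passes 120 N, or if a joint passes its speed limit or range.

## Working session

There is one attempt and no reset: what is moved stays moved. The work goes in short steps, Python scripts to look and compute and a shell command to move; the robot and the scene stay as the last step left them, time stands still between calls to the robot, and variables do not carry over. Pictures are saved under pics/ and viewed, and the job is handed in when it is done.

```bash
ls; mkdir -p pics; python3 - <<'E'
from rig import env
import cv2,pickle
for n in("scene","top"):
    d=env.get_image(n); cv2.imwrite(f"pics/{n}0.png",d["frame"][:,:,::-1]); pickle.dump(d,open(f"{n}0.pkl","wb"))
    print(n,d["mtx"],d["distortion"],d["rvec"],d["tvec"])
o=env.observe();print(o, env.grip_depth)
E
```

```text
pics
scene [[392.21669793   0.         319.59320584]
 [  0.         392.21669793 201.8337882 ]
 [  0.           0.           1.        ]] [-0.06515729  0.          0.          0.          0.        ] [ 2.21470491  0.51602    -0.23992565] [-0.55788403 -0.09116994  1.54362376]
top [[474.32566643   0.         317.63033254]
 [  0.         474.32566643 191.94639158]
 [  0.           0.           1.        ]] [-0.02351154  0.          0.          0.          0.        ] [ 2.15113174 -2.11546997  0.1969751 ] [-0.02350395  0.59692068  1.52833287]
{'time_s': 0.1, 'q': array([-8.85947912e+01,  2.18403973e+01,  7.43795457e+01,  1.25870317e-03,
        8.38586948e+01, -1.23372460e+01]), 'qvel': array([ 0.03571366, -0.07705829, -0.11475487,  0.02466722, -0.00082368,
        0.04500115]), 'joint_efforts': array([ 4.14511829e-03, -4.49222374e+01, -2.31657618e+01, -1.47589776e-04,
        3.65875705e-03,  8.09730736e-07]), 'position': array([ 0.13063966, -0.53394926,  0.19954802]), 'tool_rot': array([[ 2.37555670e-01, -1.18217446e-05,  9.71373926e-01],
       [-9.71373007e-01,  1.37261121e-03,  2.37555462e-01],
       [-1.33612706e-03, -9.99999058e-01,  3.14588252e-04]]), 'ft_force': array([ 1.22610281, -0.00142424,  0.40974492]), 'wrist_torque': array([ 0.00477416,  0.02046533, -0.01042646]), 'grip_width': 0.08548998542745076} 0.0187
```

View pics/scene0.png

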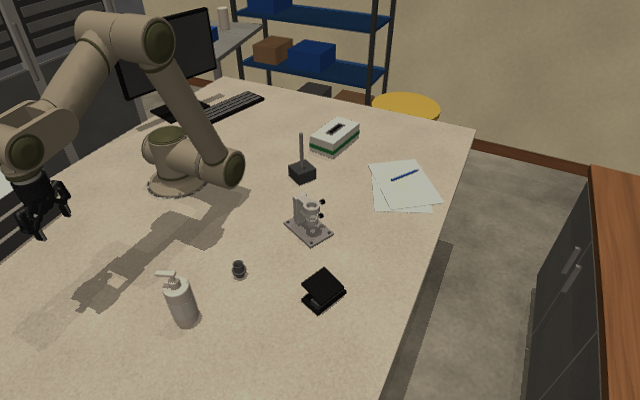

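View pics/top0.png

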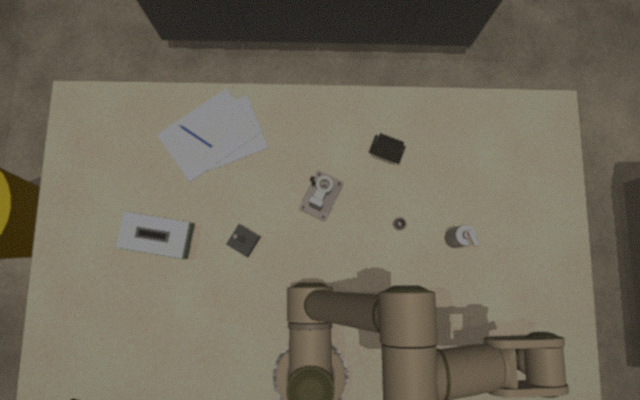

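The scene view shows the sleeve near (239,269), the bracket near (310,220), the stand near (302,172) with the pole top near (301,134), the bottle near (180,300) and the punch near (323,290). In the top view the sleeve is near (399,223), the bracket eye near (324,184) and the stand near (243,240). I'll enlarge these for detail.

```bash
cat > h.py <<'E'
import numpy as np,cv2,pickle
def load(f): return pickle.load(open(f,"rb"))
def ray(d,uv):
    p=cv2.undistortPoints(np.array([[uv]],float),d["mtx"],d["distortion"])[0,0]
    R,_=cv2.Rodrigues(np.array(d["rvec"],float)); t=np.array(d["tvec"],float).ravel()
    c=-R.T@t; v=R.T@np.array([p[0],p[1],1]); return c,v/np.linalg.norm(v)
def onz(d,uv,z):
    c,v=ray(d,uv); return c+v*(z-c[2])/v[2]
def proj(d,P):
    return cv2.projectPoints(np.array(P,float).reshape(-1,1,3),np.array(d["rvec"],float),np.array(d["tvec"],float),d["mtx"],d["distortion"])[0].reshape(-1,2)
def tri(d1,a,d2,b):
    c1,v1=ray(d1,a);c2,v2=ray(d2,b)
    A=np.stack([v1,-v2],1);s=np.linalg.lstsq(A,c2-c1,rcond=None)[0]
    p,q=c1+s[0]*v1,c2+s[1]*v2;return (p+q)/2,np.linalg.norm(p-q)
def crop(d,x0,y0,w,h,k,fn):
    f=d["frame"][y0:y0+h,x0:x0+w,::-1]
    im=cv2.resize(f,None,fx=k,fy=k,interpolation=cv2.INTER_CUBIC)
    for i in range(0,w,10):
        cv2.line(im,(i*k,0),(i*k,6 if i%50 else 14),(0,0,255),1)
    for i in range(0,h,10):
        cv2.line(im,(0,i*k),(6 if i%50 else 14,i*k),(0,0,255),1)
    cv2.imwrite(fn,im)
E
python3 - <<'E'
from h import *
s=load("scene0.pkl");t=load("top0.pkl")
crop(s,220,120,130,100,6,"pics/s_a.png")
crop(s,220,180,130,100,6,"pics/s_b.png")
crop(t,220,160,130,100,6,"pics/t_a.png")
crop(t,360,160,130,100,6,"pics/t_b.png")
E
```

```text
(no output)
```

View pics/s_a.png

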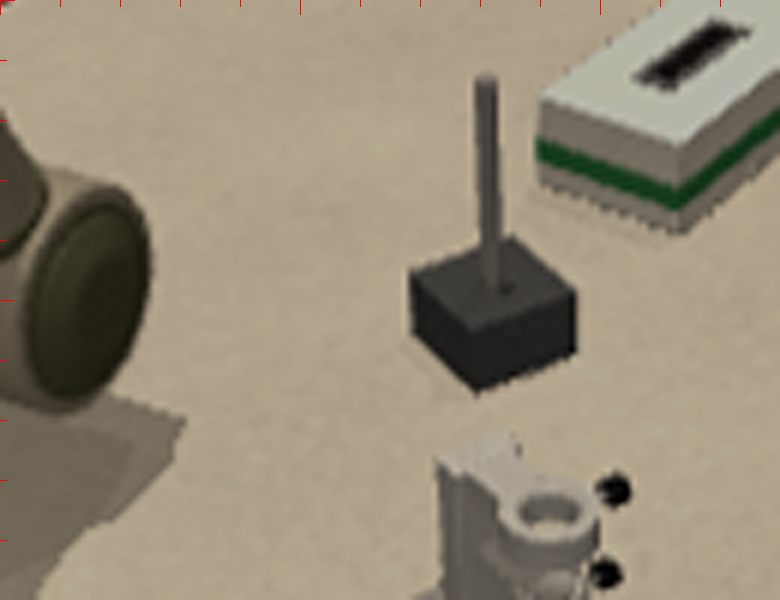

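View pics/s_b.png

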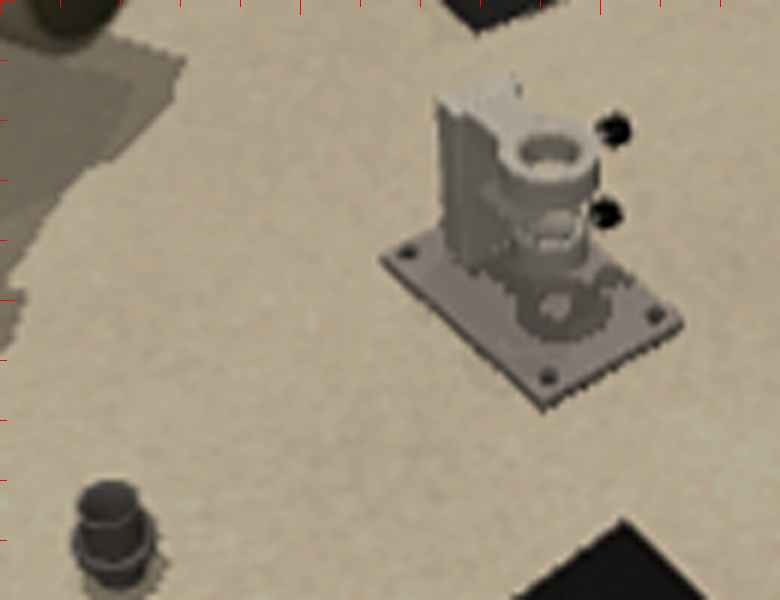

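View pics/t_a.png

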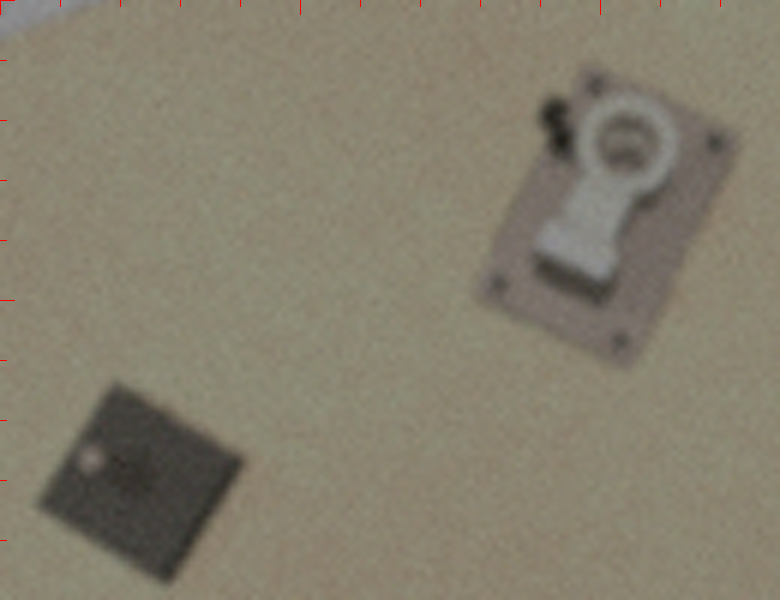

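View pics/t_b.png

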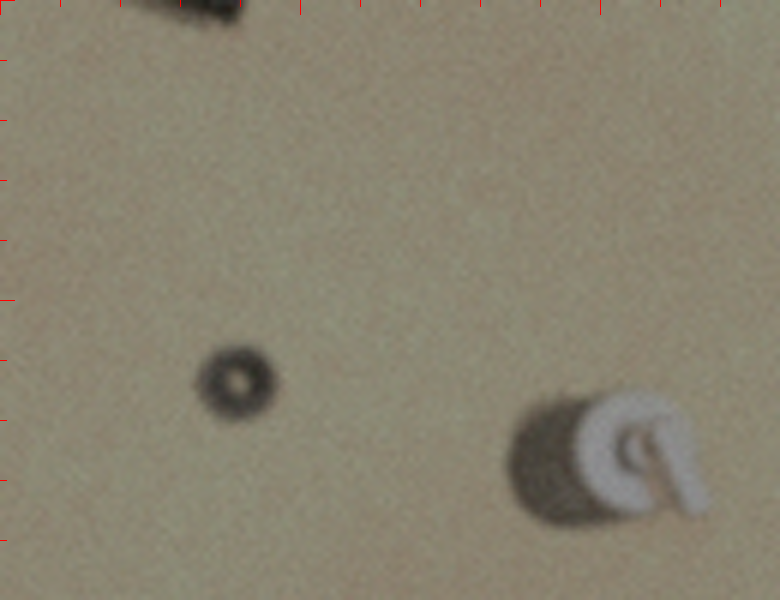

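The crops show the eye ring in the top view at about (324,183), the pole tip at about (235,236) and the sleeve disc at about (399.2,223.5). Next I'll measure these with masks.

```bash
python3 - <<'E'
from h import *
np.set_printoptions(precision=4,suppress=True)
s=load("scene0.pkl");t=load("top0.pkl")
gs=s["frame"].astype(float).mean(2);gt=t["frame"].astype(float).mean(2)
def blob(g,x0,y0,x1,y1,lo,hi,note):
    m=np.zeros(g.shape,np.uint8);sub=g[y0:y1,x0:x1];m[y0:y1,x0:x1]=((sub>=lo)&(sub<=hi))
    n,l,st,c=cv2.connectedComponentsWithStats(m)
    i=1+np.argmax(st[1:,4]);mm=(l==i).astype(np.uint8)
    cn=max(cv2.findContours(mm,cv2.RETR_EXTERNAL,cv2.CHAIN_APPROX_NONE)[0],key=cv2.contourArea)
    (cx,cy),r=cv2.minEnclosingCircle(cn)
    print(note,"cent",c[i],"stat",st[i],"mec",cx,cy,r,"rect",cv2.minAreaRect(cn)); return mm,cn
bg=np.median(gt[200:300,100:300]);print("bg",bg,np.median(gs[240:280,260:290]))
print("sleeve row",gt[223,390:410].astype(int))
print(gt[214:234,399].astype(int))
print("eye",gt[183,310:340].astype(int)); print(gt[172:198,324].astype(int))
m,c=blob(gt,388,212,412,236,0,100,"sleeve top")
u=np.array([399.3,223.4]);
for z in(0.049,0.035,.0225): print("sleeve",z,onz(t,cv2.minAreaRect(c)[0],z))
m,c=blob(gt,222,220,265,262,0,85,"stand top"); 
print("box",cv2.boxPoints(cv2.minAreaRect(c)))
for q in cv2.boxPoints(cv2.minAreaRect(c)): print(onz(t,q,.05))
# sleeve in scene : ellipses
for uv in((108,502),(110,490)): print(onz(s,(220+(uv[0]+.5)/6-.5,180+(uv[1]+.5)/6-.5),.049))
pt=(220+92.5/6-.5,160+457.5/6-.5); ps=(220+486.5/6-.5,120+80.5/6-.5)
print("pole top",onz(t,pt,.2),onz(s,ps,.2),tri(t,pt,s,ps))
et=(220+628.5/6-.5,160+145.5/6-.5); es=(220+549.5/6-.5,180+151/6-.5)
print("eye",onz(t,et,.123),onz(s,es,.123),tri(t,et,s,es))
for n,uv,f,x,y in(("plate corners top",[(590,65),(738,132),(630,370),(474,298)],t,220,160),("plate scene",[(378,258),(543,405),(684,318)],s,220,180)):
    for a in uv: print(n,onz(f,(x+(a[0]+.5)/6-.5,y+(a[1]+.5)/6-.5),.01))
for a in((598,85),(715,142),(500,284),(620,341)): print("boltT",onz(t,(220+(a[0]+.5)/6-.5,160+(a[1]+.5)/6-.5),.01))
for a in((408,251),(548,377),(655,314)): print("boltS",onz(s,(220+(a[0]+.5)/6-.5,180+(a[1]+.5)/6-.5),.01))
E
```

```text
bg 127.66666666666667 160.33333333333334
sleeve row [128 124 108  86  78  59  61  70  92 109 101  75  54  47  60  82 108 122
 134 133]
[132 128 122 110  82  62  55  69  95 109 104  83  65  60  66  83 108 130
 127 130]
eye [115  80  49  28  43  79 116 132 129 110  98 105 106 105 106 106 113 103
  99 107 123 133 127 115 107 107 106  97  74  71]
[120 117 115 121 129 134 119  98  82  90 101 106  91  78  80  93 104 119
 133 134 126 129 116 104  98  90]
sleeve top cent [398.9606 223.4567] stat [393 218  13  12 127] mec 399.0 223.5 6.500100135803223 rect ((399.0, 223.5), (11.0, 12.0), 90.0)
sleeve 0.049 [ 0.4966 -0.2846  0.049 ]
sleeve 0.035 [ 0.4981 -0.2871  0.035 ]
sleeve 0.0225 [ 0.4995 -0.2893  0.0225]
stand top cent [243.4495 240.3333] stat [227 225  33  32 594] mec 243.06521606445312 240.2608642578125 16.494712829589844 rect ((243.24464416503906, 240.2274627685547), (25.54975128173828, 23.977458953857422), 31.607501983642578)
box [[226.0815 243.7425]
 [238.6481 223.3219]
 [260.4077 236.7124]
 [247.8412 257.1331]]
[0.4203 0.2833 0.05  ]
[0.4881 0.2452 0.05  ]
[0.4452 0.1719 0.05  ]
[0.3781 0.2104 0.05  ]
[ 0.4984 -0.2928  0.049 ]
[ 0.4947 -0.2859  0.049 ]
pole top [0.4348 0.2308 0.2   ] [0.4338 0.2244 0.2   ] (array([0.4332, 0.2299, 0.1976]), np.float64(0.004366388999914926))
eye [ 0.6117 -0.0337  0.123 ] [ 0.6106 -0.0386  0.123 ] (array([ 0.6106, -0.0348,  0.1206]), np.float64(0.003652026707325314))
plate corners top [ 0.6803 -0.0136  0.01  ]
plate corners top [ 0.6425 -0.0991  0.01  ]
plate corners top [ 0.5044 -0.039   0.01  ]
plate corners top [0.5439 0.05   0.01  ]
plate scene [ 0.5043 -0.047   0.01  ]
plate scene [ 0.6408 -0.1075  0.01  ]
plate scene [ 0.6803 -0.0143  0.01  ]
boltT [ 0.6686 -0.0184  0.01  ]
boltT [ 0.6364 -0.0859  0.01  ]
boltT [0.5522 0.0354 0.01  ]
boltT [ 0.5208 -0.0331  0.01  ]
boltS [ 0.5167 -0.0343  0.01  ]
boltS [ 0.6337 -0.0879  0.01  ]
boltS [ 0.6646 -0.0186  0.01  ]
```

Measured positions, averaging the two views (they disagree by about 4–5 mm in y):

| Item | x (m) | y (m) |
|---|---|---|
| Sleeve | 0.499 | -0.291 |
| Bracket axis | 0.611 | -0.036 |
| Pole | 0.434 | 0.228 |

The heights and plate sizes check out. Now I'll move to hover above the sleeve, routing clear of the bottle.

```bash
python3 -m inch '[[[1,3.3,4,5,0,0,0],[1,6.7,8.1,5,0,0,0],[1,10,12.2,5,0,0,0],[1,13.3,16.2,5,0,0,0],[1,16.7,20.3,5,0,0,0],[1,20,24.3,5,0,0,0],[1,25,24.3,3,0,0,0],[1,30,24.3,-1,0,0,0],[1,35,24.3,-5,0,0,0],[1,36.8,24.3,-8,0,0,0],[1,36.8,24.3,-9,0,0,0],[1,36.8,24.3,-9,0,0,0],[1,36.8,24.3,-9,0,0,0]]]' 40
python3 - <<'E'
from rig import env
from h import *
for n in("scene","top"):
    d=env.get_image(n); pickle.dump(d,open(f"{n}1.pkl","wb"))
s=load("scene1.pkl");t=load("top1.pkl")
crop(s,180,190,130,100,6,"pics/s1.png");crop(t,360,170,130,100,6,"pics/t1.png")
print(env.observe()["q"])
E
```

```text
time_s: 1.72
position: [0.4984, -0.2919, 0.1117]
tool_rot: [[0.237, 0.002, 0.972], [-0.972, -0.002, 0.237], [0.002, -1.0, 0.001]]
ft_force: [0.2, 0.1, 0.8]
grip_width: 0.0855
[-4.20801855e+01  2.88311139e+01  7.80352014e+01  1.86931418e-04
  7.30005943e+01  3.42233478e+01]
```

View pics/s1.png

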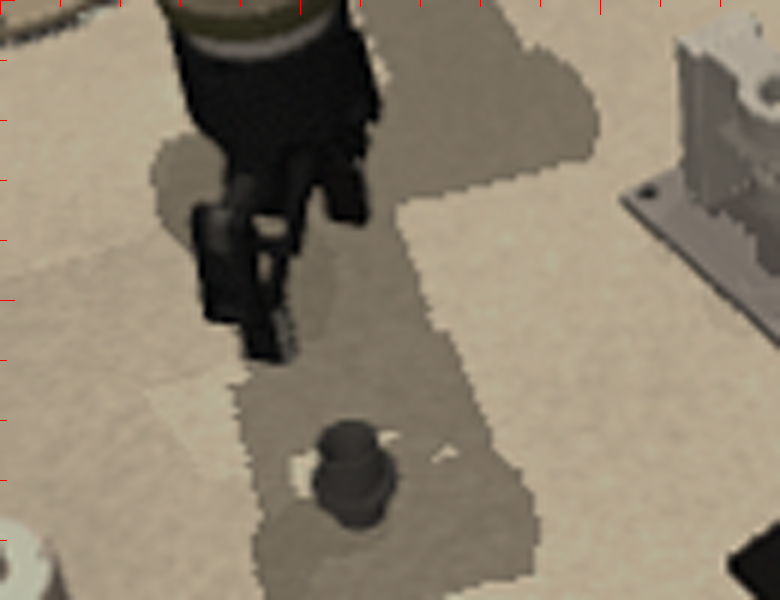

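View pics/t1.png

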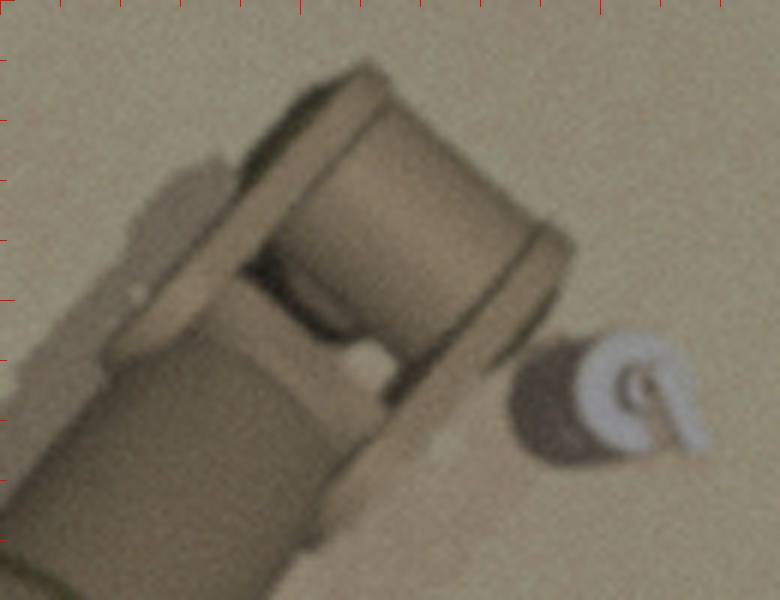

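In the scene view, one fingertip is at crop (270,345), the other is at (345,205), and the sleeve is below at (350,440). The top view is hidden by the arm. I'll check the scene calibration against the known fingertip positions.

```bash
python3 - <<'E'
from h import *
np.set_printoptions(precision=4,suppress=True)
s=load("scene1.pkl")
P=np.array([.4984,-.2919,.1117]);x=np.array([.237,-.972,0]);w=np.array([.972,.237,0])
cc=lambda uv:((uv[0]-180+.5)*6-.5,(uv[1]-190+.5)*6-.5)
for sg in(1,-1):
  for o in(-.011,.011):
    for th in(.0425,.0555):
      print(sg,o,th,np.round(cc(proj(s,P+sg*x*th+w*o+[0,0,.013])[0])))
for z in(.0,.025,.049): print(z,np.round(cc(proj(s,[.499,-.291,z])[0])))
print(ray(s,(320,200)))
E
python3 - <<'E'
from h import *
s=load("scene1.pkl")
im=cv2.imread("pics/s1.png")[130:540,180:440]
cv2.imwrite("pics/s1z.png",cv2.resize(im,None,fx=1.4,fy=1.4))
E
```

```text
1 -0.011 0.0425 [270. 394.]
1 -0.011 0.0555 [258. 415.]
1 0.011 0.0425 [315. 402.]
1 0.011 0.0555 [304. 423.]
-1 -0.011 0.0425 [339. 266.]
-1 -0.011 0.0555 [349. 248.]
-1 0.011 0.0425 [382. 274.]
-1 0.011 0.0555 [392. 255.]
0.0 [364. 505.]
0.025 [358. 472.]
0.049 [351. 440.]
(array([ 1.0491, -0.8736,  0.9158]), array([-0.339 ,  0.6947, -0.6344]))
```

View pics/s1z.png

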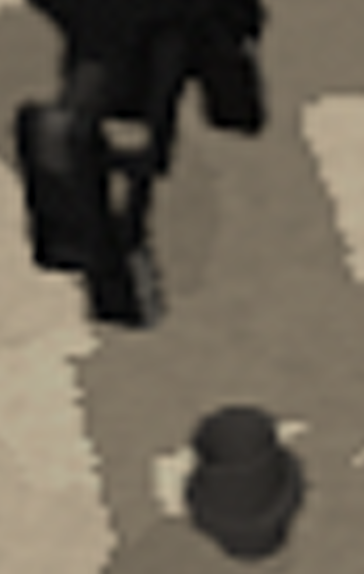

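```bash
python3 - <<'E'
from h import *
np.set_printoptions(precision=4,suppress=True)
s=load("scene1.pkl")
P=np.array([.4984,-.2919,.1117]);x=np.array([.237,-.972,0]);w=np.array([.972,.237,0])
for uv in((291,362),(250,358),(364,225),(330,217),(297,325)):
  c,v=ray(s,(180+(uv[0]+.5)/6-.5,190+(uv[1]+.5)/6-.5))
  for th in(.0425,.055):
    sg=1 if uv[1]>300 else -1
    k=(sg*th-x@(c-P))/(x@v); p=c+k*v; print(uv,th,"w",w@(p-P),"z-tcp",p[2]-P[2])
E
```

```text
(291, 362) 0.0425 w 0.00335694134696481 z-tcp 0.03754752337461223
(291, 362) 0.055 w 0.010895895963754188 z-tcp 0.05221186810384573
(250, 358) 0.0425 w -0.016738980192725208 z-tcp 0.035404103998994324
(250, 358) 0.055 w -0.00881556686328329 z-tcp 0.05010945487229526
(364, 225) 0.0425 w 0.005907186588887241 z-tcp 0.0438564620230312
(364, 225) 0.055 w -0.0007207385787850492 z-tcp 0.030987025831833243
(330, 217) 0.0425 w -0.010974454855762676 z-tcp 0.045526022850109676
(330, 217) 0.055 w -0.017888167135888308 z-tcp 0.03268485043701655
(297, 325) 0.0425 w 0.010202834625773965 z-tcp 0.0626640158169183
(297, 325) 0.055 w 0.017610819219032237 z-tcp 0.07684785238275907
```

```bash
python3 - <<'E'
from rig import env
from h import *
np.set_printoptions(precision=4,suppress=True)
d=env.get_image("scene");pickle.dump(d,open("scene2.pkl","wb"))
print(np.abs(d["frame"].astype(int)-load("scene1.pkl")["frame"]).max(), env.observe()["position"],env.observe()["time_s"])
crop(d,185,200,65,70,8,"pics/s2.png")
s=load("scene0.pkl");crop(s,10,160,75,90,8,"pics/s0g.png")
P=np.array([.13064,-.53395,.1995]);x=np.array([.2376,-.9714,0]);w=np.array([.9714,.2376,0])
for sg in(1,-1):
  for o in(-.011,.011):
      q=proj(s,P+sg*x*.0425+w*o+[0,0,.013])[0]; print((q-[10,160]+.5)*8)
E
```

```text
50 [ 0.4985 -0.2917  0.1113] 1.875
[295.9989 691.8588]
[351.6026 703.4858]
[472.7255 515.1424]
[526.4253 525.1513]
```

View pics/s2.png

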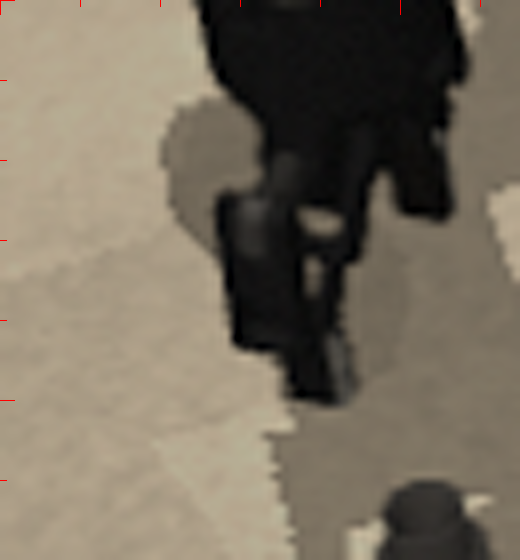

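View pics/s0g.png

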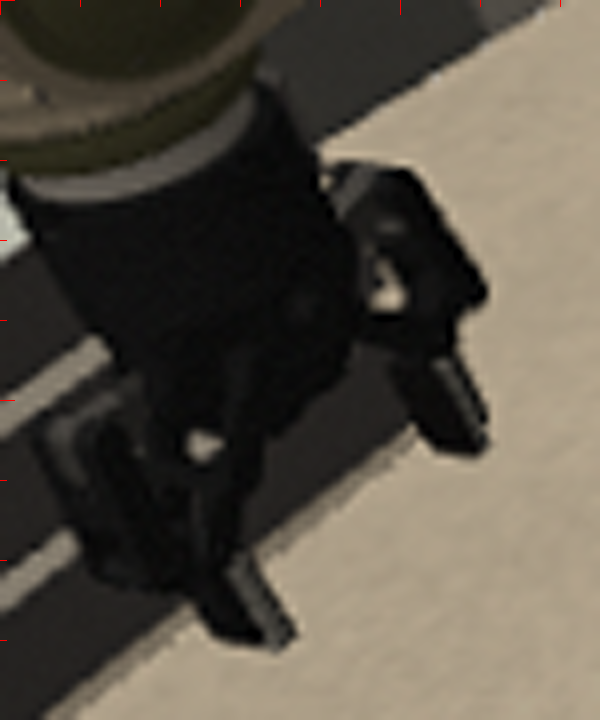

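In both pictures the open fingertips appear about 35–40 mm behind the TCP, where I expected 13. Before descending I'll close the gripper partway and measure where the tips are at about a 32 mm opening.

```bash
python3 -m inch '[[[-0.25,0,0,-2,0,0,0],[-0.25,0,0,-3,0,0,0],[-0.25,0,0,-3,0,0,0],[-0.25,0,0,-3,0,0,0],[-0.25,0,0,-3,0,0,0],[-0.25,0,0,-3,0,0,0]]]' 40
python3 - <<'E'
from rig import env
from h import *
d=env.get_image("scene");pickle.dump(d,open("scene3.pkl","wb"))
crop(d,195,205,70,70,8,"pics/s3.png")
P=env.observe()["position"];x=np.array([.237,-.972,0]);w=np.array([.972,.237,0])
for sg in(1,-1):
  for o in(-.011,.011):
      q=proj(d,P+sg*x*.016+w*o)[0]; print((q-[195,205]+.5)*8)
E
```

```text
time_s: 2.62
position: [0.4987, -0.2913, 0.0804]
tool_rot: [[0.238, 0.0, 0.971], [-0.971, -0.0, 0.238], [0.0, -1.0, 0.0]]
ft_force: [0.1, 0.5, -0.4]
grip_width: 0.0322
[290.39195525 436.58303751]
[348.31493244 446.9448048 ]
[323.99992331 372.3446624 ]
[380.86404135 382.24980308]
```

View pics/s3.png

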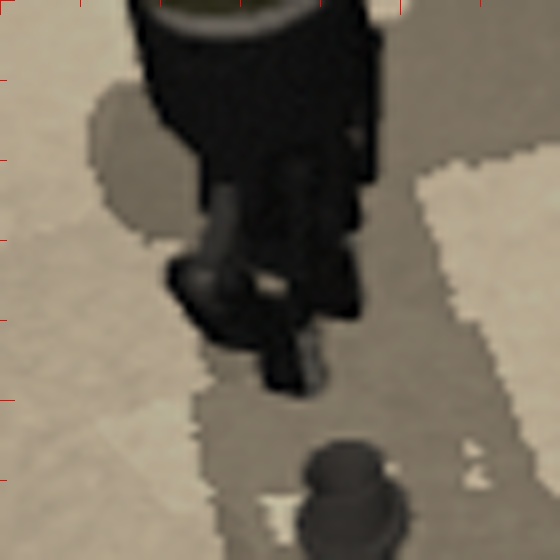

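```bash
python3 - <<'E'
from h import *
s=load("scene0.pkl");t=load("top0.pkl")
im=s["frame"][:,:,::-1].copy()
for a in np.linspace(0,6.28,40):
    for r,z,c in((.1,0,(0,0,255)),):
        q=proj(s,[r*np.cos(a),r*np.sin(a),z])[0]; cv2.circle(im,tuple(np.round(q).astype(int)),1,c,-1)
cv2.imwrite("pics/base.png",cv2.resize(im[100:260,80:280],None,fx=3,fy=3))
im=t["frame"][:,:,::-1].copy()
for a in np.linspace(0,6.28,40):
    q=proj(t,[.1*np.cos(a),.1*np.sin(a),0])[0]; cv2.circle(im,tuple(np.round(q).astype(int)),1,(0,0,255),-1)
cv2.imwrite("pics/baset.png",cv2.resize(im[270:400,220:420],None,fx=3,fy=3))
E
```

```text
(no output)
```

View pics/base.png

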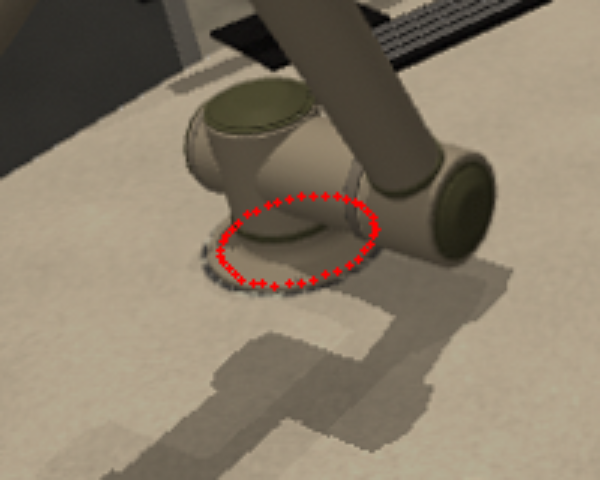

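View pics/baset.png

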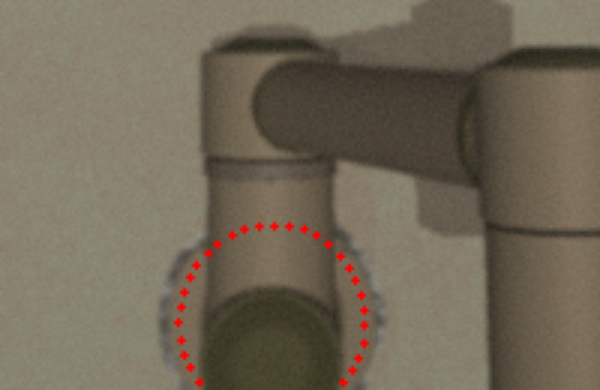

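```bash
python3 -m inch '[[[1,0,0,0,0,0,0],[1,0,0,0,0,0,0],[1,0,0,-2,0,0,0],[1,0,0,-4,0,0,0],[1,0,0,-4,0,0,0],[1,0,0,-4,0,0,0]]]' 40
python3 - <<'E'
from rig import env
from h import *
d=env.get_image("scene");pickle.dump(d,open("scene4.pkl","wb"))
crop(d,195,205,70,70,8,"pics/s4.png")
E
```

```text
time_s: 3.42
position: [0.4989, -0.2915, 0.0409]
tool_rot: [[0.238, 0.001, 0.971], [-0.971, -0.001, 0.238], [0.001, -1.0, 0.001]]
ft_force: [-0.1, 0.2, -0.5]
grip_width: 0.0852
```

View pics/s4.png

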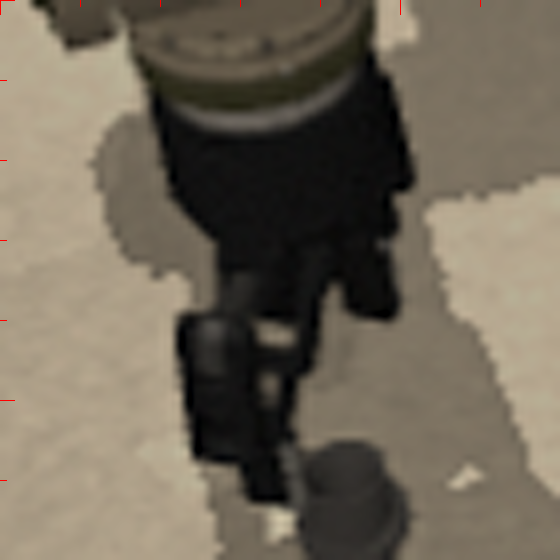

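The scene camera seems biased by about 2 px: the base ring appears left of its prediction, while the top view matches. I'll weight the top view more, so sleeve ≈ (0.501,-0.2895). The apparent fingertips are still well above the collar, so I'll descend to the planned height with the gripper open and look.

```bash
python3 -m inch '[[[1,0.2,0.15,-0.6,0,0,0],[1,0.2,0.15,-1.2,0,0,0],[1,0.2,0.15,-1.2,0,0,0],[1,0.2,0.15,-1.2,0,0,0]]]' 40
python3 - <<'E'
from rig import env
from h import *
d=env.get_image("scene");pickle.dump(d,open("scene5.pkl","wb"))
crop(d,195,205,70,70,8,"pics/s5.png")
E
```

```text
time_s: 3.98
position: [0.5007, -0.2898, 0.0282]
tool_rot: [[0.237, 0.0, 0.971], [-0.971, -0.0, 0.237], [0.0, -1.0, 0.0]]
ft_force: [0.1, 0.4, 0.2]
grip_width: 0.0857
```

View pics/s5.png

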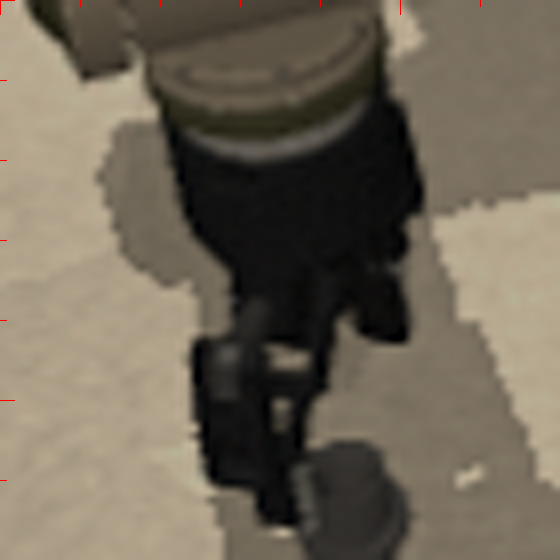

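The near fingertip (bottom at about crop (280,525)) now overlaps the collar's left edge. I'll close gently and read the width.

```bash
python3 -m inch '[[[-0.1,0,0,0,0,0,0],[-0.1,0,0,0,0,0,0],[-0.1,0,0,0,0,0,0],[-0.4,0,0,0,0,0,0],[-0.4,0,0,0,0,0,0],[-0.4,0,0,0,0,0,0]]]' 25
python3 - <<'E'
from rig import env
from h import *
d=env.get_image("scene");pickle.dump(d,open("scene6.pkl","wb"))
crop(d,195,205,70,70,8,"pics/s6.png")
E
```

```text
time_s: 4.78
position: [0.5006, -0.2897, 0.0281]
tool_rot: [[0.238, 0.0, 0.971], [-0.971, 0.0, 0.238], [-0.0, -1.0, 0.0]]
ft_force: [-0.1, 1.0, -0.7]
grip_width: 0.0255
```

View pics/s6.png

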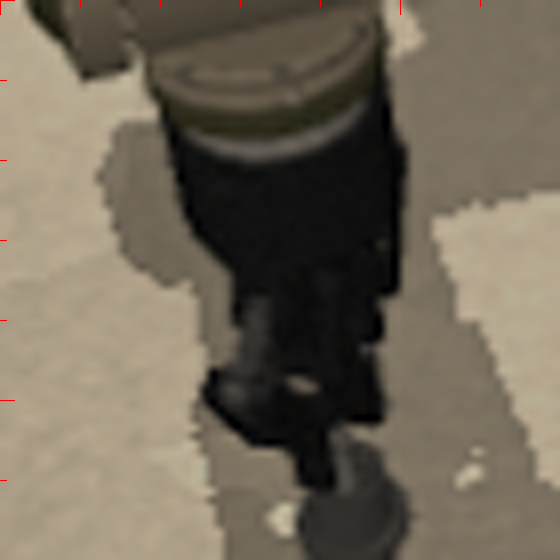

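The fingers closed to 25 mm with no contact, so the tips were above the 49 mm collar top. They sit about 29 mm behind the reported TCP at this opening. I'll reopen, go 16 mm lower and close again. A 44 mm width would mean I've hit the flange, 32 mm the collar.

```bash
python3 -m inch '[[[0.6,0,0,0.5,0,0,0],[0.6,0,0,0.5,0,0,0],[0.6,0,0,0.5,0,0,0],[0.6,0,0,-0.6,0,0,0],[0.6,0,0,-1.6,0,0,0],[0.6,0,0,-1.6,0,0,0],[-0.1,0,0,-1.6,0,0,0],[-0.1,0,0,-1.6,0,0,0],[-0.1,0,0,-1.6,0,0,0],[-0.4,0,0,-1.6,0,0,0],[-0.4,0,0,-1.6,0,0,0],[-0.4,0,0,-1.6,0,0,0]]]' 20
python3 - <<'E'
from rig import env
from h import *
d=env.get_image("scene");pickle.dump(d,open("scene7.pkl","wb"))
crop(d,195,205,70,70,8,"pics/s7.png")
E
```

```text
time_s: 6.32
position: [0.5008, -0.2898, 0.0124]
tool_rot: [[0.238, 0.0, 0.971], [-0.971, -0.0, 0.238], [0.0, -1.0, 0.0]]
ft_force: [0.1, 0.6, 5.1]
grip_width: 0.0299
```

View pics/s7.png

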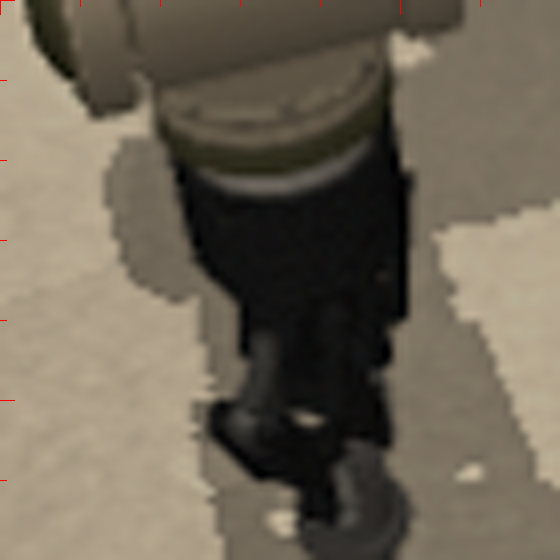

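The width stopped at 29.9 mm, so the collar is held but only by about its top 7 mm. The visible tips lie about 25 mm higher than the reported TCP implies, so I'll use measured offsets from here. I'll reopen, shift 3 mm in +x, go 12 mm lower and grip properly.

```bash
python3 -m inch '[[[0.3,0,0,0,0,0,0],[0.3,0,0,0,0,0,0],[0.3,0.3,0.05,-0.4,0,0,0],[0.3,0.3,0.05,-0.8,0,0,0],[0.3,0.3,0.05,-1.2,0,0,0],[0.3,0.3,0.05,-1.2,0,0,0],[-0.1,0.3,0.05,-1.2,0,0,0],[-0.1,0.3,0.05,-1.2,0,0,0],[-0.4,0.3,0.05,-1.2,0,0,0],[-0.4,0.3,0.05,-1.2,0,0,0],[-0.4,0.3,0.05,-1.2,0,0,0]]]' 30
python3 - <<'E'
from rig import env
from h import *
d=env.get_image("scene");pickle.dump(d,open("scene8.pkl","wb"))
crop(d,195,205,70,70,8,"pics/s8.png")
E
```

```text
time_s: 7.75
position: [0.5037, -0.2894, 0.0004]
tool_rot: [[0.237, 0.0, 0.971], [-0.971, -0.0, 0.237], [0.0, -1.0, 0.0]]
ft_force: [-0.4, 1.3, 3.0]
grip_width: 0.0302
```

View pics/s8.png

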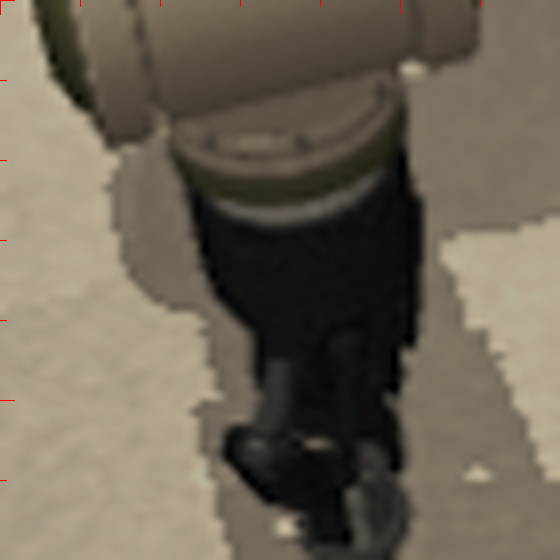

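Gripped at 30.2 mm with the reported TCP z at 0.0004 and the sleeve standing on the counter, so sleeve bottom z ≈ TCP z. Next I'll lift it and carry it to hover above the eye.

```bash
python3 -m inch '[[[-0.5,0,0,0,0,0,0],[-0.5,0,0,2,0,0,0],[-0.5,0,0,6,0,0,0],[-0.5,0,0,11,0,0,0],[-0.5,0,0,16,0,0,0],[-0.5,2,5,16,0,0,0],[-0.5,4,10,16,0,0,0],[-0.5,6.3,15,16,0,0,0],[-0.5,8.4,20,16,0,0,0],[-0.5,9.8,23.5,16,0,0,0],[-0.5,10.7,25.4,15.5,0,0,0],[-0.5,10.7,25.4,15,0,0,0],[-0.5,10.7,25.4,15,0,0,0],[-0.5,10.7,25.4,15,0,0,0]]]' 40
python3 - <<'E'
from rig import env
from h import *
for n in("scene","top"):
    d=env.get_image(n); pickle.dump(d,open(f"{n}9.pkl","wb"))
    if n=="scene": crop(d,260,150,100,100,6,"pics/s9.png")
    else: crop(d,270,140,130,100,6,"pics/t9.png")
print(env.observe()["q"])
E
```

```text
time_s: 9.55
position: [0.6104, -0.0365, 0.1502]
tool_rot: [[0.236, -0.0, 0.972], [-0.972, -0.0, 0.236], [0.0, -1.0, -0.0]]
ft_force: [0.3, 0.5, -1.1]
grip_width: 0.03
[-1.44617762e+01  3.00976417e+01  6.87521468e+01 -4.61225751e-03
  8.11303334e+01  6.18691736e+01]
```

View pics/s9.png

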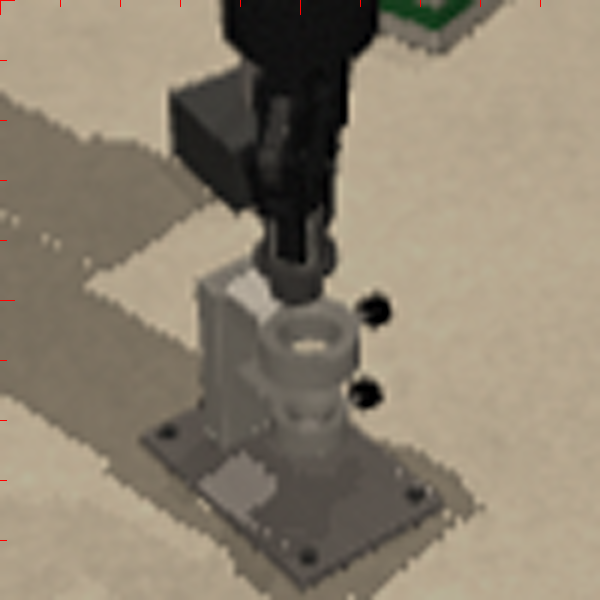

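View pics/t9.png

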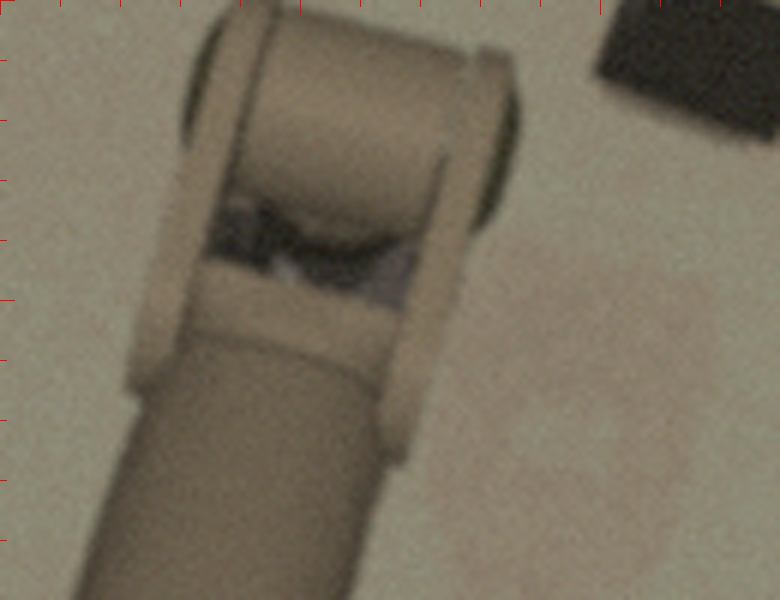

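In the scene view the held sleeve's spigot bottom centre is near crop (299,291) and the eye centre near (309,332). The top view is hidden. I'll compute the relative offset.

```bash
python3 - <<'E'
from h import *
np.set_printoptions(precision=4,suppress=True)
s=load("scene9.pkl")
px=lambda a:(260+(a[0]+.5)/6-.5,150+(a[1]+.5)/6-.5)
e=onz(s,px((309,332)),.123)
# spigot bottom rim: left/right edges and front bottom
for z in(.148,.1502): 
    print(z,"spig",onz(s,px((299,291)),z)-e)
    print("front",onz(s,px((298,306)),z)-e)
for a in((257,265),(333,262)): print("flange edges z.1725",onz(s,px(a),.1727)-e)
print(e)
s0=load("scene9.pkl")
crop(s0,285,180,50,45,14,"pics/s9z.png")
E
```

```text
0.148 spig [-0.0058  0.0007  0.025 ]
front [-0.0007 -0.0104  0.025 ]
0.1502 spig [-0.0046 -0.0017  0.0272]
front [ 0.0006 -0.0127  0.0272]
flange edges z.1725 [-0.0203 -0.017   0.0497]
flange edges z.1725 [0.0132 0.0023 0.0497]
[ 0.6111 -0.0397  0.123 ]
```

View pics/s9z.png

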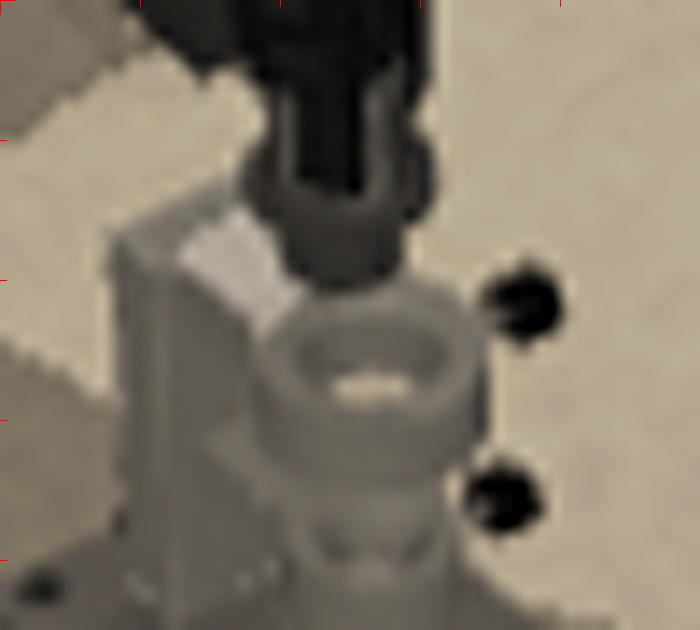

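```bash
python3 - <<'E'
from h import *
np.set_printoptions(precision=4,suppress=True)
s=load("scene9.pkl")
e=onz(s,(311.0,205.2),.123); p=onz(s,(309.0,197.5),.1502); print(e,p,p-e)
f=onz(s,(285+340/14-.46,180+(225-96*.62)/14-.46),.1702); print("flange under",f-e)
# pixel change per mm
for v in np.eye(3)*.001: print(proj(s,e+v)[0]-proj(s,e)[0])
E
```

```text
[ 0.6115 -0.041   0.123 ] [ 0.6041 -0.0394  0.1502] [-0.0074  0.0016  0.0272]
flange under [-0.0101  0.0063  0.0472]
[0.2839 0.0912]
[ 0.1454 -0.1842]
[-0.0038 -0.244 ]
```

Both views agree the sleeve sits about 6 mm to -x of the eye axis, with y within about ±2 mm. I'll shift by (+6,+1) mm, lower to 8 mm above the eye and look again.

```bash
python3 -m inch '[[[-0.5,0.6,0.1,0,0,0,0],[-0.5,0.6,0.1,-1,0,0,0],[-0.5,0.6,0.1,-1.9,0,0,0],[-0.5,0.6,0.1,-1.9,0,0,0],[-0.5,0.6,0.1,-1.9,0,0,0]]]'
python3 - <<'E'
from rig import env
from h import *
d=env.get_image("scene"); pickle.dump(d,open("scene10.pkl","wb"))
crop(d,285,180,50,45,14,"pics/s10.png")
E
```

```text
time_s: 10.28
position: [0.6167, -0.0342, 0.1312]
tool_rot: [[0.238, 0.0, 0.971], [-0.971, -0.0, 0.238], [0.0, -1.0, 0.0]]
ft_force: [0.4, 0.4, -0.9]
grip_width: 0.03
```

View pics/s10.png

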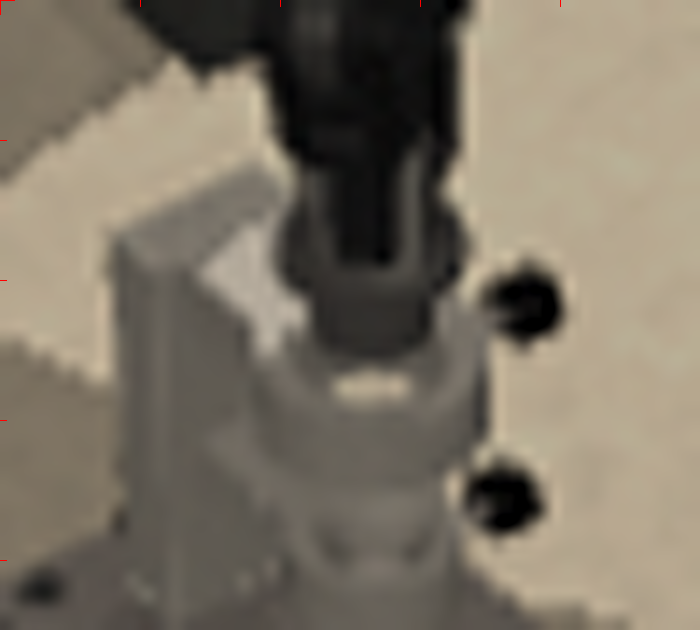

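The spigot is centred sideways (373 against 371) and sits about 10 px high, which suggests 2–3 mm too far in +y. I'll correct by (+1,-2) mm and lower slowly while watching force.

```bash
python3 -m inch '[[[-0.5,0.1,-0.2,0,0,0,0],[-0.5,0.1,-0.2,-0.4,0,0,0],[-0.5,0.1,-0.2,-0.8,0,0,0],[-0.5,0.1,-0.2,-1.0,0,0,0],[-0.5,0.1,-0.2,-1.1,0,0,0],[-0.5,0.1,-0.2,-1.1,0,0,0]]]'
python3 - <<'E'
from rig import env
from h import *
d=env.get_image("scene"); pickle.dump(d,open("scene11.pkl","wb"))
crop(d,285,180,50,45,14,"pics/s11.png")
E
```

```text
time_s: 11.08
position: [0.6179, -0.036, 0.1217]
tool_rot: [[0.238, 0.002, 0.971], [-0.971, -0.0, 0.238], [0.001, -1.0, 0.002]]
ft_force: [-2.5, 2.1, 10.5]
grip_width: 0.03
```

View pics/s11.png

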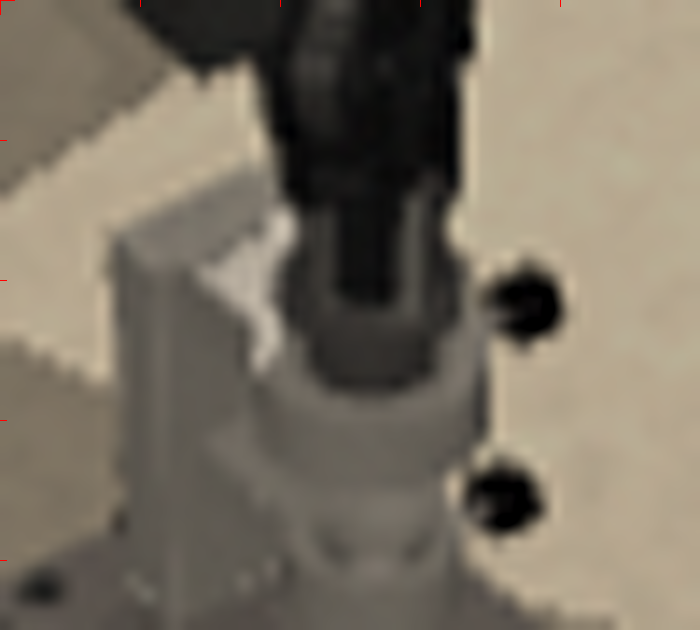

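The spigot is inside the flare (bottom about 1.3 mm below the rim) with Fz 10 N. The lateral push is toward (-x,+y), so I'll follow it and keep lowering gently.

```bash
python3 -m inch '[[[-0.5,-0.15,0.12,0.1,0,0,0],[-0.5,-0.15,0.12,0,0,0,0],[-0.5,-0.15,0.12,-0.2,0,0,0],[-0.5,-0.15,0.12,-0.4,0,0,0],[-0.5,-0.15,0.12,-0.4,0,0,0]]]'
```

```text
time_s: 11.75
position: [0.6172, -0.0346, 0.1197]
tool_rot: [[0.238, 0.005, 0.971], [-0.971, -0.0, 0.238], [0.002, -1.0, 0.005]]
ft_force: [-5.1, 4.2, 25.0]
grip_width: 0.0295
```

```bash
python3 -m inch '[[[-0.5,0,0,0.4,0,0,0],[-0.5,-0.2,0.15,0.4,0,0,0],[-0.5,-0.2,0.15,0.2,0,0,0],[-0.5,-0.2,0.15,0,0,0,0],[-0.5,-0.2,0.15,0,0,0,0]]]'
```

```text
time_s: 12.38
position: [0.6141, -0.0333, 0.1155]
tool_rot: [[0.238, -0.001, 0.971], [-0.971, 0.001, 0.238], [-0.001, -1.0, -0.0]]
ft_force: [1.5, 1.8, -1.6]
grip_width: 0.0301
```

It dropped in and is now 7.5 mm deep with almost no force. I'll lower it to the seat, expecting TCP z ≈ 0.1034.

```bash
python3 -m inch '[[[-0.5,0,0,-0.4,0,0,0],[-0.5,0,0,-0.8,0,0,0],[-0.5,0,0,-1.1,0,0,0],[-0.5,0,0,-1.3,0,0,0],[-0.5,0,0,-1.4,0,0,0],[-0.5,0,0,-1.4,0,0,0]]]'
```

```text
time_s: 13.12
position: [0.6146, -0.0334, 0.1034]
tool_rot: [[0.238, 0.002, 0.971], [-0.971, -0.0, 0.238], [0.001, -1.0, 0.002]]
ft_force: [1.1, 4.3, 10.4]
grip_width: 0.0299
```

Seated: TCP z is 0.1034, exactly the predicted value, with 10 N on the flange. Now I'll release, back straight up and move off toward the pole, then check the sleeve.

```bash
python3 -m inch '[[[-0.5,0,0,-1.2,0,0,0],[0,0,0,-1.2,0,0,0],[1,0,0,-1.2,0,0,0],[1,0,0,-1.2,0,0,0],[1,0,0,-1.2,0,0,0]]]' 
python3 -m inch '[[[1,0,0,3,0,0,0],[1,0,0,8,0,0,0],[1,0,0,14,0,0,0],[1,-3.5,5,15.6,0,0,0],[1,-7,10,15.6,0,0,0],[1,-10.5,15,15.6,0,0,0],[1,-14,20,15.6,0,0,0],[1,-17,25,15.6,0,0,0],[1,-18.1,26.3,15.6,0,0,0],[1,-18.1,26.3,15.6,0,0,0],[1,-18.1,26.3,15.6,0,0,0]]]' 
python3 - <<'E'
from rig import env
from h import *
for n in("scene","top"):
    d=env.get_image(n); pickle.dump(d,open(f"{n}12.pkl","wb"))
    if n=="scene": crop(d,270,100,80,130,6,"pics/s12.png");crop(d,265,170,80,75,8,"pics/s12b.png")
    else: crop(d,200,150,140,100,5,"pics/t12.png")
E
```

```text
time_s: 13.75
position: [0.6135, -0.0336, 0.0894]
tool_rot: [[0.237, -0.002, 0.971], [-0.971, 0.0, 0.237], [-0.001, -1.0, -0.002]]
ft_force: [-0.6, -0.2, 0.5]
grip_width: 0.0855
time_s: 15.12
position: [0.4339, 0.2284, 0.2458]
tool_rot: [[0.236, -0.0, 0.972], [-0.972, -0.001, 0.236], [0.0, -1.0, -0.0]]
ft_force: [0.6, 0.5, -0.5]
grip_width: 0.0858
```

View pics/s12.png

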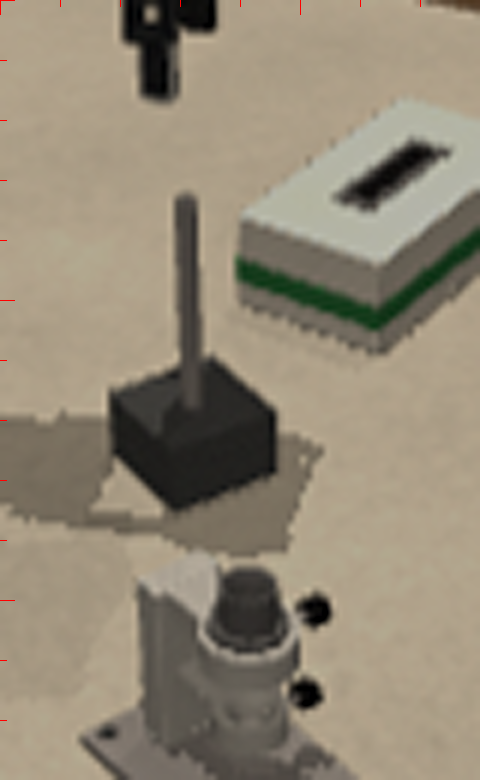

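View pics/s12b.png

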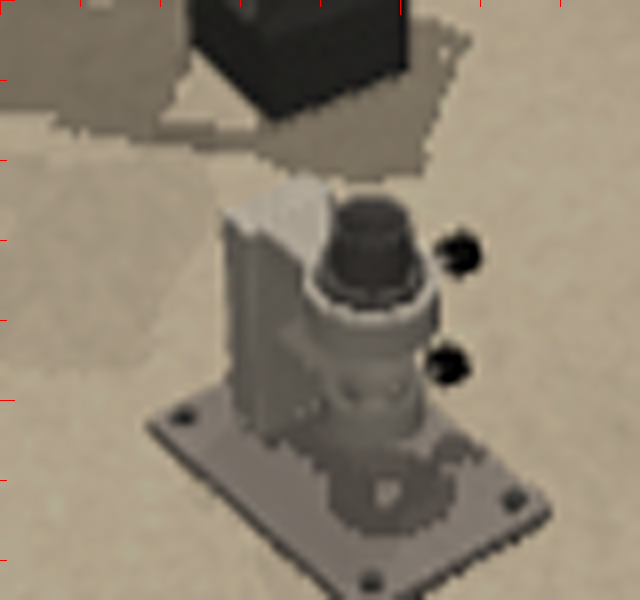

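View pics/t12.png

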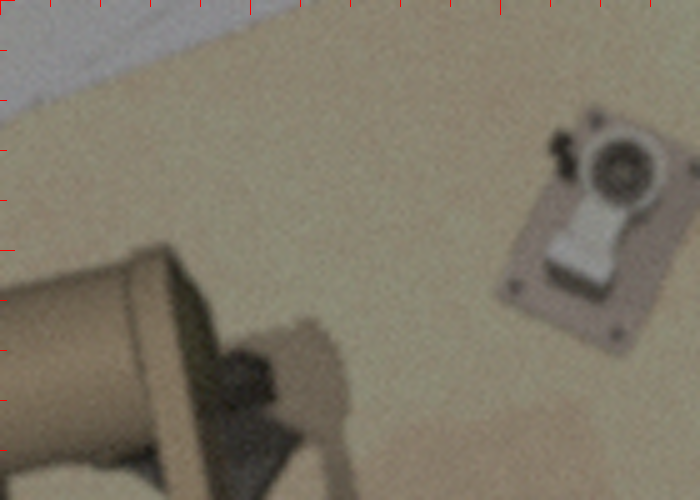

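The sleeve sits flat in the eye, with an even bright rim around the flange in both views. The pole top is at crop (186,197), the near fingertip at (160,97) and the far one around (205,30). I'll check the alignment over the pole.

```bash
python3 - <<'E'
from h import *
np.set_printoptions(precision=2,suppress=True)
s=load("scene12.pkl")
cc=lambda q:(q-[270,100]+.5)*6-.5
for z in(.2,.2458,.26,.27,.28,.29): print(z,cc(proj(s,[.4339,.2284,z])[0]))
for z in(.05,.2): print("stand/pole top0",z,cc(proj(s,[.4348,.2308,z])[0]),cc(proj(s,[.433,.228,z])[0]))
x=np.array([.237,-.972,0])
for z in(.26,.28):
  for sg in(1,-1): print(z,sg,cc(proj(s,np.array([.4339,.2284,z])+sg*.0425*x)[0]))
for v in np.eye(3)*.001: print(proj(s,np.array([.434,.229,.2])+v)[0]-proj(s,[.434,.229,.2])[0])
crop(s,270,90,60,60,10,"pics/s12c.png")
E
```

```text
0.2 [189.26 197.08]
0.2458 [187.18 129.49]
0.26 [186.52 107.99]
0.27 [186.05  92.69]
0.28 [185.57  77.25]
0.29 [185.1   61.68]
stand/pole top0 0.05 [198.58 399.5 ] [194.09 401.  ]
stand/pole top0 0.2 [192.43 195.64] [187.64 197.05]
0.26 1 [167.91 141.69]
0.26 -1 [204.27  75.85]
0.28 1 [166.78 110.5 ]
0.28 -1 [203.51  45.55]
[0.24 0.06]
[ 0.13 -0.12]
[-0.01 -0.24]
```

View pics/s12c.png

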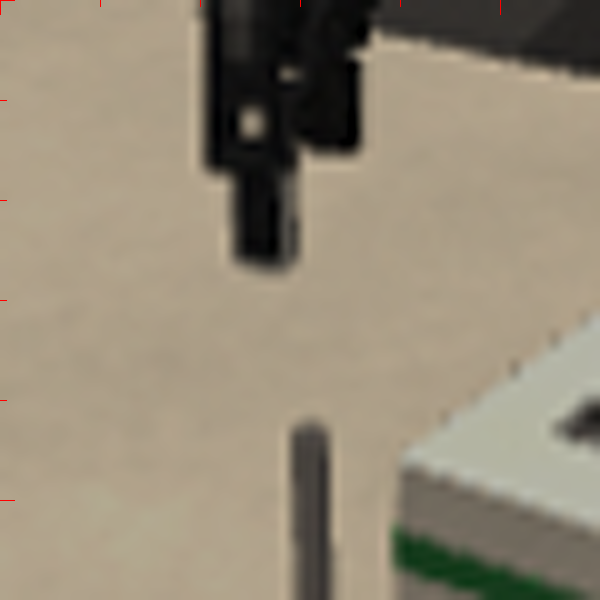

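The tips (about 43 mm above the reported TCP when open) straddle the pole, and the tool sits about 1.5 mm to -x of it. I'll correct that and descend in two stages.

```bash
python3 -m inch '[[[1,0.15,0.05,-3,0,0,0],[1,0.15,0.05,-7,0,0,0],[1,0.15,0.05,-9,0,0,0],[1,0.15,0.05,-9,0,0,0]]]' 
python3 -m inch '[[[1,0,0,-2,0,0,0],[1,0,0,-4.4,0,0,0],[1,0,0,-4.4,0,0,0],[1,0,0,-4.4,0,0,0]]]' 
python3 - <<'E'
from rig import env
from h import *
d=env.get_image("scene"); pickle.dump(d,open("scene13.pkl","wb"))
crop(d,270,90,60,90,8,"pics/s13.png")
E
```

```text
time_s: 15.72
position: [0.4345, 0.2291, 0.155]
tool_rot: [[0.236, -0.003, 0.972], [-0.972, -0.001, 0.236], [0.0, -1.0, -0.003]]
ft_force: [0.6, -0.4, 0.8]
grip_width: 0.0855
time_s: 16.23
position: [0.4356, 0.23, 0.1135]
tool_rot: [[0.237, 0.002, 0.971], [-0.971, 0.001, 0.237], [-0.0, -1.0, 0.002]]
ft_force: [-0.2, 0.5, 0.2]
grip_width: 0.0854
```

View pics/s13.png

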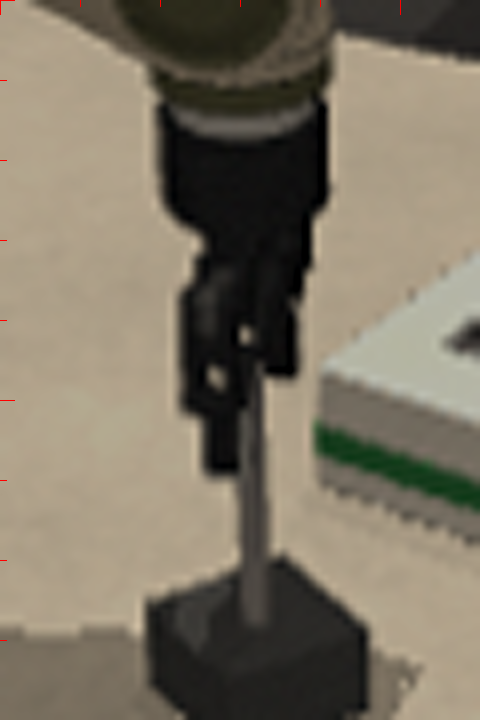

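The pole passes between the fingers. I'll close on it firmly and look again.

```bash
python3 -m inch '[[[0,0,0,0,0,0,0],[-0.5,0,0,0,0,0,0],[-1,0,0,0,0,0,0],[-1,0,0,0,0,0,0],[-1,0,0,0,0,0,0],[-1,0,0,0,0,0,0],[-1,0,0,0,0,0,0]]]' 70
python3 - <<'E'
from rig import env
from h import *
d=env.get_image("scene"); pickle.dump(d,open("scene14.pkl","wb"))
crop(d,270,90,60,90,8,"pics/s14.png")
o=env.observe();print(o["wrist_torque"],o["q"])
E
```

```text
time_s: 17.15
position: [0.4347, 0.2301, 0.1123]
tool_rot: [[0.238, 0.0, 0.971], [-0.971, 0.0, 0.238], [-0.0, -1.0, 0.0]]
ft_force: [0.0, 2.4, 3.2]
grip_width: 0.0126
[ 0.59428739  0.24776807 -0.00220494] [1.40641887e+01 2.11053477e+01 9.15462098e+01 2.03250070e-02
 6.73208539e+01 9.03189812e+01]
```

View pics/s14.png

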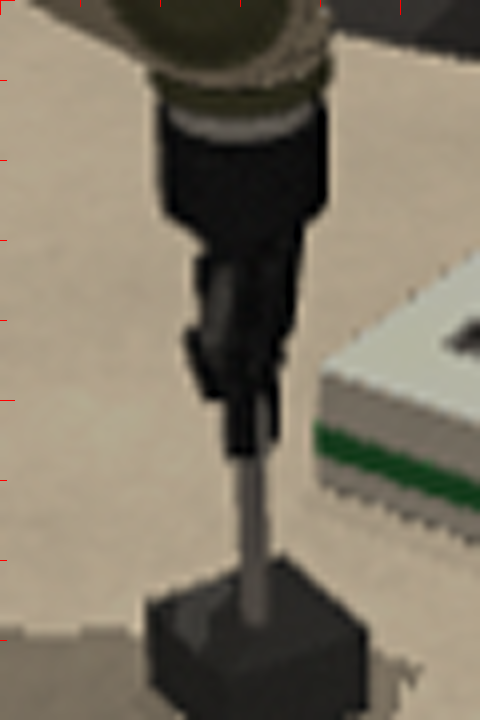

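The pole is held (12.6 mm reading, the same ~1.5–2 mm low bias as with the sleeve). Foot z = TCP z − 0.1023. I'll lift it straight out, then carry it over the sleeve.

```bash
python3 -m inch '[[[-1,0,0,1,0,0,0],[-1,0,0,2.5,0,0,0],[-1,0,0,5,0,0,0],[-1,0,0,8,0,0,0],[-1,0,0,11,0,0,0],[-1,0,0,14,0,0,0],[-1,0,0,17,0,0,0],[-1,0,0,17.5,0,0,0],[-1,0,0,17.5,0,0,0]]]' 
python3 -m inch '[[[-1,2,-3,0,0,0,0],[-1,4,-6,0,0,0,0],[-1,6.7,-10,0,0,0,0],[-1,9.4,-14,0,0,0,0],[-1,12.1,-18,0,0,0,0],[-1,14.8,-22,0,0,0,0],[-1,16.8,-25,0,0,0,0],[-1,17.8,-26.5,0,0,0,0],[-1,17.8,-26.5,0,0,0,0],[-1,17.8,-26.5,0,0,0,0],[-1,17.8,-26.5,0,0,0,0]]]'
python3 - <<'E'
from rig import env
from h import *
for n in("scene","top"):
    d=env.get_image(n); pickle.dump(d,open(f"{n}15.pkl","wb"))
    if n=="scene": crop(d,270,110,80,120,6,"pics/s15.png")
    else: crop(d,270,140,130,100,6,"pics/t15.png")
E
```

```text
time_s: 18.32
position: [0.4343, 0.2297, 0.2863]
tool_rot: [[0.237, -0.001, 0.971], [-0.971, -0.001, 0.237], [0.0, -1.0, -0.001]]
ft_force: [-1.1, 0.5, -1.6]
grip_width: 0.0124
time_s: 19.7
position: [0.6122, -0.0339, 0.2876]
tool_rot: [[0.239, 0.0, 0.971], [-0.971, -0.0, 0.239], [0.0, -1.0, 0.0]]
ft_force: [0.5, -0.4, -1.9]
grip_width: 0.0125
```

View pics/s15.png

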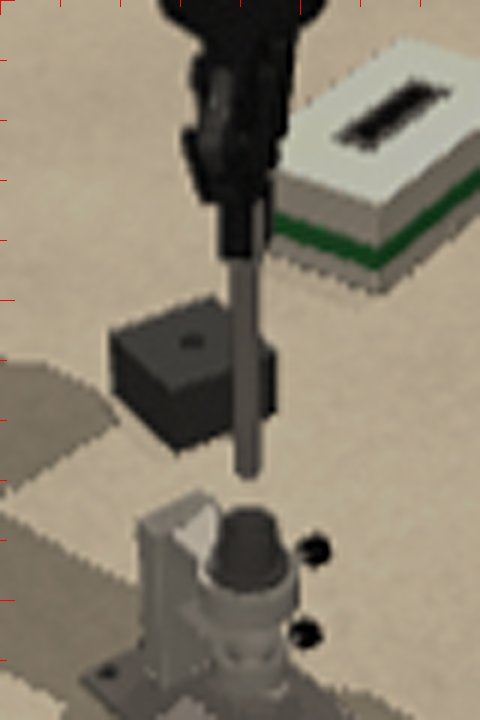

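View pics/t15.png

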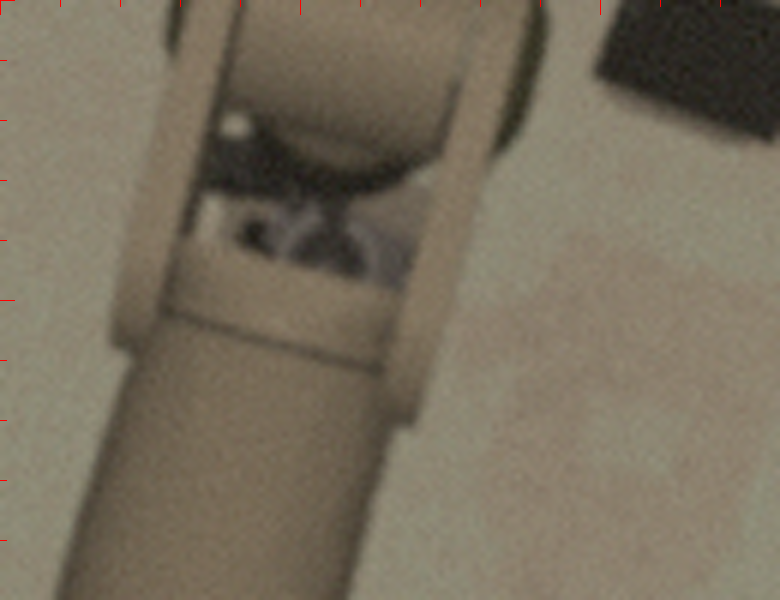

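The pole hangs upright. Its foot centre is at about crop (247.5,471) and the sleeve mouth centre at about (249,525). I'll compute the offset.

```bash
python3 - <<'E'
from h import *
np.set_printoptions(precision=4,suppress=True)
s=load("scene15.pkl")
px=lambda a:(270+(a[0]+.5)/6-.5,110+(a[1]+.5)/6-.5)
m=onz(s,px((249,525)),.152);f=onz(s,px((247.5,471)),.1853)
print(m,f,f-m)
# vertical reference through pole: edges
print(onz(s,px((246.5,262)),.2876+.031))
g=s["frame"].astype(float).mean(2)
for y in (158,165,172,178,184,188): 
    r=g[y,300:322]; print(y,r.astype(int))
for z in(.152,.1853,.3186): print(z,(proj(s,[m[0],m[1],z])[0]))
E
```

```text
[ 0.61   -0.0367  0.152 ] [ 0.6085 -0.0347  0.1853] [-0.0014  0.002   0.0333]
[ 0.6154 -0.0454  0.3186]
158 [159 162 164 164 163 148 165 171  93  68  70  69  57 128 159 159 160 161
 158 159 160 151]
165 [ 60  53  51  56  61  61  60  61  57  68  70  70  61 114 165 167 165 165
 164 164 163 162]
172 [ 61  62  62  62  53  52  45  37  38  67  73  72  68  41  31  24 131 164
 163 163 164 165]
178 [ 33  32  32  32  32  33  33  31  33  66  73  72  67  42  27  18 127 164
 164 163 163 163]
184 [ 37  51  82 139 136 164 166 168 166  75  68  70  60 103 166 166 165 164
 163 163 164 165]
188 [165 165 166 164 163 165 165 166 172  77  64  67  56 125 166 164 165 167
 165 164 164 164]
0.152 [311.0833 197.0833]
0.1853 [310.9538 188.5735]
0.3186 [310.3927 151.292 ]
```

The foot is within about 2 mm of the mouth centre. I'll apply a small correction and lower into the sleeve, checking force.

```bash
python3 -m inch '[[[-1,0.1,-0.1,-1.5,0,0,0],[-1,0.1,-0.1,-3,0,0,0],[-1,0.1,-0.1,-3.7,0,0,0],[-1,0.1,-0.1,-4.2,0,0,0],[-1,0.1,-0.1,-4.7,0,0,0],[-1,0.1,-0.1,-4.7,0,0,0]]]'
```

```text
time_s: 20.55
position: [0.6136, -0.036, 0.2399]
tool_rot: [[0.238, -0.0, 0.971], [-0.971, 0.0, 0.238], [-0.0, -1.0, -0.0]]
ft_force: [-1.8, -0.1, -1.8]
grip_width: 0.0124
```

The foot is 14 mm inside the sleeve with only a slight side force toward -x. I'll ease 1 mm that way and continue down to just above the lower bushing.

```bash
python3 -m inch '[[[-1,-0.1,0,-1,0,0,0],[-1,-0.1,0,-2,0,0,0],[-1,-0.1,0,-3,0,0,0],[-1,-0.1,0,-4,0,0,0],[-1,-0.1,0,-5,0,0,0],[-1,-0.1,0,-6,0,0,0],[-1,-0.1,0,-6,0,0,0]]]'
python3 - <<'E'
from rig import env
o=env.observe();print(o["ft_force"],o["wrist_torque"])
E
```

```text
time_s: 21.42
position: [0.6123, -0.036, 0.1792]
tool_rot: [[0.237, -0.002, 0.971], [-0.971, 0.0, 0.237], [-0.001, -1.0, -0.001]]
ft_force: [-0.6, -0.2, -1.0]
grip_width: 0.0121
[-0.64968584 -0.23446262 -1.01941017] [ 0.01336478 -0.00863966  0.02891594]
```

Almost no force. I'll lower through the bushing to TCP z ≈ 0.1325, which puts the foot at about 30 mm.

```bash
python3 -m inch '[[[-1,0,0,-0.7,0,0,0],[-1,0,0,-1.2,0,0,0],[-1,0,0,-1.7,0,0,0],[-1,0,0,-2.2,0,0,0],[-1,0,0,-2.8,0,0,0],[-1,0,0,-2.8,0,0,0]]]'
```

```text
time_s: 22.18
position: [0.6124, -0.036, 0.1515]
tool_rot: [[0.237, -0.001, 0.971], [-0.971, 0.0, 0.237], [-0.0, -1.0, -0.001]]
ft_force: [-1.0, 0.6, -1.1]
grip_width: 0.0123
```

```bash
python3 -m inch '[[[-1,0,0,-0.5,0,0,0],[-1,0,0,-1,0,0,0],[-1,0,0,-1.5,0,0,0],[-1,0,0,-1.9,0,0,0],[-1,0,0,-1.9,0,0,0],[-1,0,0,-1.9,0,0,0],[-1,0,0,-1.9,0,0,0]]]'
python3 - <<'E'
from rig import env
from h import *
d=env.get_image("scene"); pickle.dump(d,open(f"scene16.pkl","wb"))
crop(d,275,135,75,110,7,"pics/s16.png")
crop(d,285,170,50,60,12,"pics/s16b.png")
E
```

```text
time_s: 23.05
position: [0.6126, -0.036, 0.1332]
tool_rot: [[0.237, 0.0, 0.971], [-0.971, 0.0, 0.237], [-0.0, -1.0, 0.0]]
ft_force: [-0.5, 0.6, -1.9]
grip_width: 0.0128
```

View pics/s16.png

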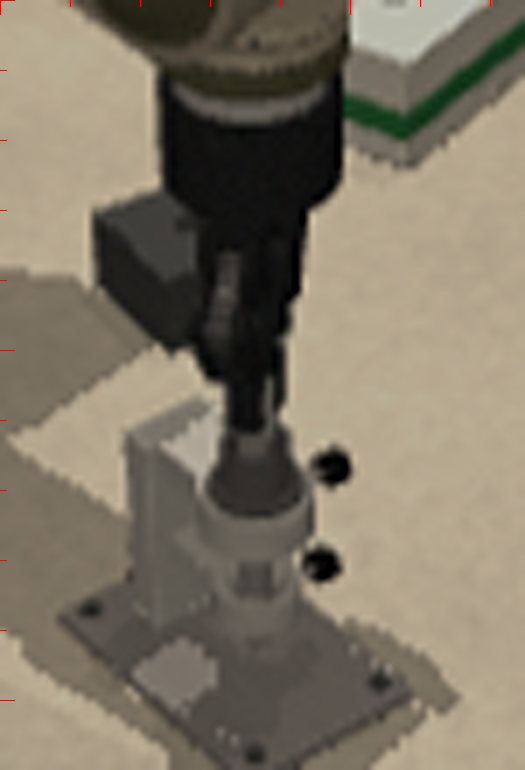

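View pics/s16b.png

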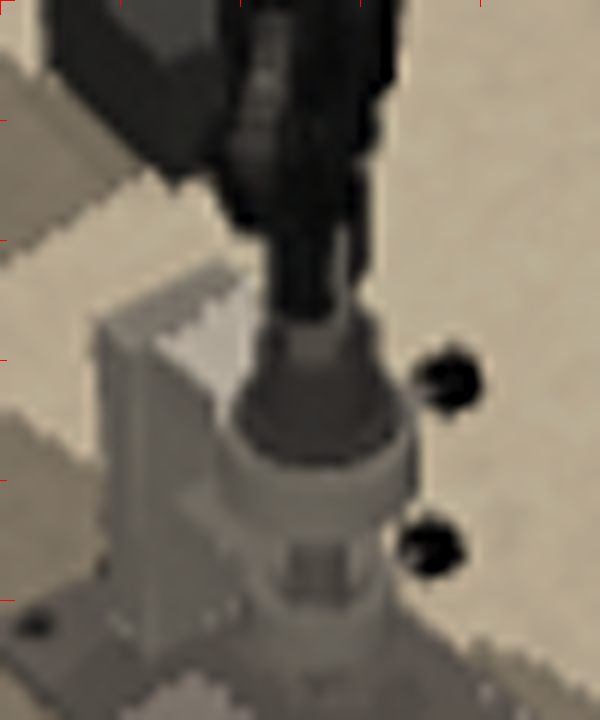

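The pole runs through the sleeve and shows between the eye and the bushing at about (315,575). I'll look closely for the foot below the bushing.

```bash
python3 - <<'E'
from h import *
np.set_printoptions(precision=1,suppress=True)
s=load("scene16.pkl")
f=s["frame"][205:245,290:335,::-1]
im=cv2.resize(f,None,fx=14,fy=14,interpolation=cv2.INTER_CUBIC)
im=cv2.cvtColor(cv2.createCLAHE(4,(4,4)).apply(cv2.cvtColor(im,cv2.COLOR_BGR2GRAY)),cv2.COLOR_GRAY2BGR)
cv2.imwrite("pics/s16c.png",im)
m=np.array([.610,-.0367])
for z in(.05,.04,.03,.02,.01): print(z,(proj(s,[*m,z])[0]-[290,205]+.5)*14)
E
```

```text
0.05 [307.4 236.6]
0.04 [307.9 268.1]
0.03 [308.4 299.2]
0.02 [308.9 330.1]
0.01 [309.3 360.7]
```

View pics/s16c.png

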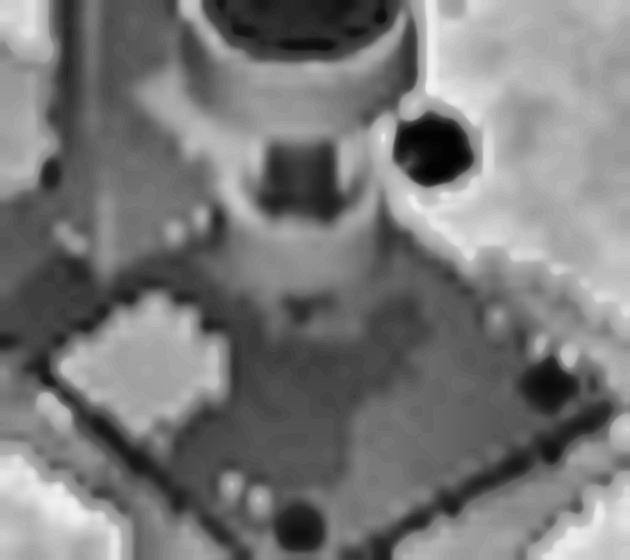

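The foot shows as a dark stub just below the bushing at about (305,310). That matches the expected projection for z ≈ 0.03 (about (308,299) for its centre, front edge about 318). I'll make a 1 mm final trim, let it settle and verify stillness before handing in.

```bash
python3 -m inch '[[[-1,0,0,-0.1,0,0,0],[-1,0,0,-0.1,0,0,0],[-1,0,0,-0.1,0,0,0],[-1,0,0,-0.1,0,0,0],[-1,0,0,-0.1,0,0,0],[-1,0,0,-0.1,0,0,0]]]'
python3 - <<'E'
from rig import env
from h import *
o=env.observe();print(o["qvel"].round(2),o["wrist_torque"].round(3),o["tool_rot"][:,1])
for n in("scene","top"):
    d=env.get_image(n);cv2.imwrite(f"pics/fin_{n}.png",d["frame"][:,:,::-1])
    if n=="scene": crop(d,285,170,50,60,12,"pics/fin_z.png")
E
```

```text
time_s: 23.85
position: [0.6127, -0.036, 0.1322]
tool_rot: [[0.238, 0.0, 0.971], [-0.971, -0.0, 0.238], [0.0, -1.0, 0.0]]
ft_force: [0.6, 0.9, -1.3]
grip_width: 0.0124
[ 0.11 -0.01 -0.   -0.03 -0.04  0.11] [ 0.285 -0.011 -0.032] [ 1.39240379e-04 -6.51382668e-05 -9.99999988e-01]
```

View pics/fin_scene.png

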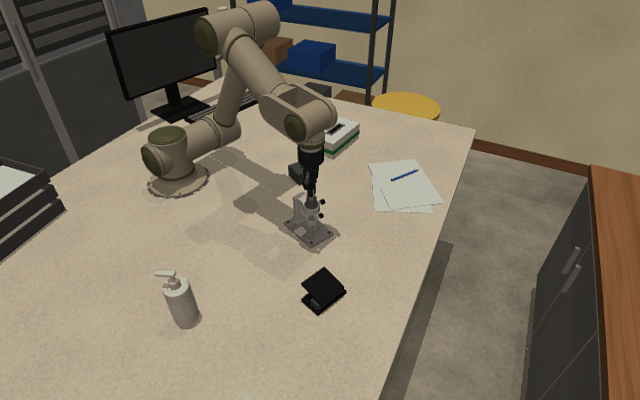

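View pics/fin_z.png

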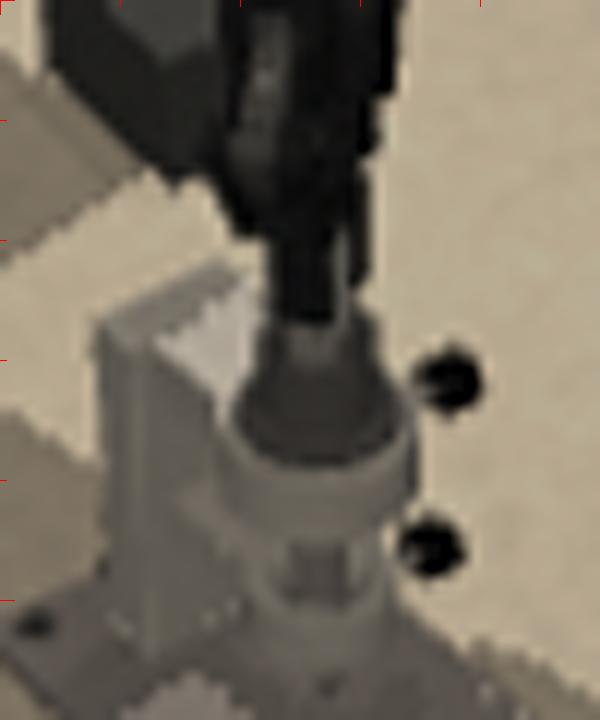

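The last pictures show the sleeve still seated, the pole held upright through both bores and the bystanders where they were. The arm is still and the forces are around 1 N, so I'm handing in.

```bash
python3 - <<'E'
from rig import env
env.close_job()
o=env.observe();print(o["time_s"],o["position"],o["ft_force"],o["grip_width"])
E
```

```text
the job is handed in; nothing more can be done
the job is handed in; nothing more can be done
```

I fitted the sleeve in the upper eye, then lowered the pole through the sleeve and the lower bushing, and handed the job in at about 24 s with the arm still holding the pole.

**Last checks**
- **Sleeve:** the tool height at seating (0.1034 m) matched the prediction. An even rim showed around the flange in both views after release, and in the scene view at the end.
- **Pole:** the foot works out at 0.030 m, so about 20 mm shows below the lower bushing and about 20 mm is clear above the base plate. The foot is visible as a small stub in the picture where it should be.
- **Hold:** the tool is vertical, joint speeds are about 0.1°/s or less, and the remaining forces are about 1 N. The gripper reads 12.4 mm on the 14 mm pole, with a 70 N grip.
- **Bystanders:** the glove box, bottle and punch are where they were by eye in the last scene picture. I did not measure them.

**What disagreed or failed**
- **Camera mismatch:** the two cameras differed by up to 6 mm in y. I relied on relative measurements in one picture.
- **Fingertip height:** the fingertips looked about 25 mm higher than the reported tool position implied. The first grasp closed on nothing above the sleeve, the second held only the collar's top 7 mm, and the third held it properly.
- **Finger width:** gripper readings ran about 2 mm low on both parts.
- **Sleeve insertion:** the spigot first caught in the eye's flare, at up to 25 N, and went in after small sideways corrections.

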